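Shim the lens meter's short front foot

TASK

The lens meter sits low at the front because its single front foot has lost its pad. Rest the pry bar on the hardwood block, lever up the front edge of the lens meter with it, and while the bar holds the foot clear slide the steel shim plate along the table until the whole foot is over it. Then let the lens meter down gently onto the shim and lay the bar flat on the table clear of the instrument; the lens meter must end level and where it stood, with the other things on the table left alone.

Things in the scene. Friction and masses are not known exactly. Their poses are not given: they have to be found in the camera images.
- lensmeter: The lens meter, 3.6 kg (+-15 %), loose, 330 mm high: white column and head on a grey base plate 230 (x) x 240 (y) x 24 mm. Front faces its -x; the white housing starts 65 mm behind the front edge. Origin: under the base's centre, level with the soles of the two rear feet (x 85, y +-95); z is vertical when it is level, plate's underside then 32 mm up. It now leans 2.7 degrees to the front.
- front_foot (a point): Centre of the sole of the single steel front foot (24 mm diameter, 24 mm long) at lens meter x = -85, y = 0, z = +8 mm: 30 mm behind the front edge. It now stands on the table and must end 8 mm up. Raised, the foot turns about the soles of the rear feet.
- front_lip (a point): Middle of the lower front edge of the base plate, at lens meter x = -115, y = 0, z = +32 mm; now about 23 mm above the table. The edge runs along the lens meter's y.
- bar: Pry bar: dark steel flat bar with black grip, 360 x 24 x 12 mm, 0.85 kg, lying flat; the top is ground down over the last 80 mm to a 4 mm toe. Origin on the flat underside at the balance point; x points to the toe, 193 mm away (grip end 167 mm behind), z up. With the toe 10 to 25 mm under the edge and the grip end down on the table, its own weight holds the front foot 18 to 20 mm up.
- bar_toe (a point): Middle of the bar's toe, x = +193, z = +2 mm in the bar's frame.
- block: Hardwood block, the bar's pivot, loose, 56 (x) x 60 (y) x 32 mm high, its top a round ridge (14 mm radius) along its y. It already stands in place in front of the lens meter's edge, on the lens meter's +y side of the front foot, ridge nearly parallel to the edge and 38 to 48 mm out from it. Origin under its centre.
- block_ridge (a point): Middle of the crest of the block's ridge, 32 mm above the table. Lying on the ridge, the bar must be pitched toe down by about 21 to 24 degrees for its toe to pass under the edge; at the end of the stroke, grip end on the table, it is pitched toe up by about 6 degrees.
- shim: The shim: a plain steel plate 110 (x) x 44 (y) x 8 mm (z), 0.30 kg, lying flat. Origin under its centre.
- bottle: Bystander: white pump bottle, 68 mm diameter, 185 mm high, origin under its centre.
- tray: Bystander: shallow grey tray 140 x 200 x 28 mm holding a pair of spectacles, origin under its centre.
- glasses: Bystander: the spectacles in the tray, 112 mm deep, 120 mm wide, 45 mm high, origin under the middle of the front.
- cartons: Bystander: stack of four blue cartons, 85 x 125 x 111 mm, origin under its centre.

How it is judged:
By the outcome, as a careful person would: the job done as asked, in the order asked, and still so for the second after the job is handed in, with the robot touching nothing.
It also fails if it takes over 66 s, if anything falls off the work surface, if the arm or the gripper's body presses on something with over 40 N, if the wrist force passes 120 N, or if a joint passes its speed limit or range.

ROBOT

A 6-joint arm with a two-finger parallel gripper is mounted at the origin on the work surface. World frame = base frame: x ahead of the robot, y to its left, z up, the work surface at z = 0. Lengths are in m, angles in rad, forces in N, time in s.
With the tool pointing down it reaches from about 0.375 to 0.925 m from the base axis. Payload 5.7 kg.
Tool frame: the origin (TCP) lies at the very end of the fingers, on their centre line; the grasp point (between the pads) lies 19 mm behind it; z points along the fingers, y is the line along which they close (so a half turn about z gives the same grasp; the last joint's range is limited). The gripper opens to 85 mm and grips with 20 to 120 N. Pads are 22 mm wide; open, the fingers measure 114 mm over their backs; the gripper's body (76 mm by 85 mm) begins 54 mm behind the grasp point. The pads swing forward as they close: fully open they stand 13 mm farther back than shut.
Start: joints at [1.182, 0.359, 1.51, -0, 1.272, -0.115], TCP at [0.162, 0.578, 0.199] pointing down, gripper open.
Joint ranges: [-2.97, 2.97], [-1.01, 2.36], [0.21, 2.38], [-0.96, 4.11], [0.2, 2.71], [-2.98, 2.98]. Speed limits (rad/s): [2.39, 2.39, 3.14, 3.14, 3.14, 3.14].

INTERFACE

Orientations are given as a unit quaternion [w, x, y, z].
In Python, from bench import r gives the robot as it stands.
- The arm moves only by the tool drive_tool, never from a script. Its arguments are lists of equal length, an entry for each row: "delta_pos": the shift along the tool's x, y, z in mm, a list of three; "turn": the turn about the tool's z in rad. A call has 1 to 20 rows; each row shifts and turns the commanded pose from where the row before left it, along the tool's axes as they then stand; what a row does not reach is not made up. A row lasts 1/10 s, in which the tool goes at most 50 mm and 8.59 degrees, less where a joint would pass 70% of its speed; a pose out of reach is approached as far as the arm can. A call with a gripper value outside its range is refused whole. "gripper" is the finger opening in mm, from 0 to 85.4, set as the call begins (left out, the last holds). The fingers move at their own pace and stop on an object; "squeeze" is the grip in N (left out, the last holds). Time passes only in rows, so rows that do not move let the fingers close. It gives the time, the measured TCP pose, the force, the opening and the grip force at its end, in the units of the state.
- r.read_state(): the state, without advancing time (a new reading comes with each control period).
- r.snapshot(name): name is "scene" or "top"; returns the picture (480x640x3 uint8, red, green, blue); there is no depth.
- r.get_calibration(name): a dict with "fx", "fy", "cx", "cy" (pixels), "rvec" (rotation vector, rad) and "tvec" (3), from world to camera coordinates, as OpenCV has them. Camera axes: x right, y down, z forward; pixel columns grow to the right and rows downward; lengths in m; the calibration is good to about 2 mm. A picture is of the moment at which its call begins. get_calibration takes no time and is no camera call.
- r.job_done(): hands the job in; it is judged then, once.
Trained networks look in the newest picture that a camera, given by its name, has taken for a name from the list of things; names that differ only in an ending like _2 or _b are one class to them, and where a whole thing is asked for, a point or a joint stands for the part that bears it (a point fixed in the world has none). Each returns a list of dicts, best first, with "confidence" (0 to 1); they miss things now and then, are a little off and sometimes report something else, mostly with a low value. They report only what shows in the picture. A call takes as long as a camera call.
- r.silhouettes(camera, label): "mask" (480x640 bool, what is visible of it) and "at" ([row, column] in pixels, amid what is visible of it).
- r.pinpoint(camera, label): "at" ([row, column] in pixels: a listed point, or the origin of a listed thing).
The state is a dict: "time_s": time; "joint_positions": joint angles; "qvel": joint speeds; "tau": joint torques, N m; "position": TCP position; "tcp_rot": TCP orientation; "contact_force": force on the tool from outside, world axes, zero at the start; "torque": the same for the moment, N m; "opening": finger opening in m; "grasp_force": force on a finger pad.
Only numpy, scipy, OpenCV 4.12 (cv2) and the standard library are available. Lean on these libraries where they do the work, as an engineer would, in place of code of your own. Each camera call takes 0.05 s, during which the arm holds its last target. There are 200 camera calls.

## Working session

There is one attempt and no reset: what is moved stays moved. The work goes in short steps, Python scripts to look and compute and a tool call to move; the robot and the scene stay as the last step left them, time stands still between calls to the robot, and variables do not carry over. Pictures are saved under pics/ and viewed, at most 10 in all, crops included, and the job is handed in when it is done.

Besides the shell and the picture viewer there is one more tool, called after ">>>" in YAML: its name, and indented under it one key for each argument. drive_tool: Moves the arm, as the interface text tells. Its arguments: {"type":"object","properties":{"delta_pos":{"type":"array","items":{"type":"array","items":{"type":"number"}}},"turn":{"type":"array","items":{"type":"number"}},"gripper":{"type":"number"},"squeeze":{"type":"number"}},"required":["delta_pos","turn"]}

```bash
ls; mkdir -p pics; cat > h.py <<'E'
import numpy as np, cv2
from bench import r
from scipy.spatial.transform import Rotation as R
def cam(n):
    c=r.get_calibration(n); K=np.array([[c['fx'],0,c['cx']],[0,c['fy'],c['cy']],[0,0,1]],float)
    return K,np.array(c['rvec'],float).reshape(3),np.array(c['tvec'],float).reshape(3)
def ray(n,at):
    K,rv,t=cam(n); M=cv2.Rodrigues(rv)[0]
    d=M.T@np.linalg.solve(K,[at[1],at[0],1]); return -M.T@t,d
def onz(n,at,z):
    o,d=ray(n,at); return o+d*(z-o[2])/d[2]
def proj(n,P):
    K,rv,t=cam(n); return cv2.projectPoints(np.atleast_2d(np.array(P,float)),rv,t,K,None)[0][:,0,::-1]
def save(n,f): 
    im=r.snapshot(n); cv2.imwrite('pics/'+f,im[...,::-1]); return im
E
cat > a.py <<'E'
from h import *
for n in('scene','top'):
    save(n,n+'0.png'); o,d=ray(n,(240,320)); print(n,o,d)
    for l,z in [('lensmeter',0),('front_foot',0),('front_lip',.023),('bar',0),('bar_toe',.002),('block',0),('block_ridge',.032),('shim',0),('bottle',0),('tray',0),('cartons',0)]:
        q=r.pinpoint(n,l)
        print(l,[(round(x['confidence'],2),np.round(x['at']),onz(n,x['at'],z).round(4)[:2]) for x in q[:2]])
print(r.read_state())
E
python3 a.py
```

```text
pics
scene [1.06294361 0.58500683 0.71394674] [-0.52762092 -0.51812497 -0.67328826]
lensmeter [(0.75, array([333., 397.]), array([0.5884, 0.3217])), (0.43, array([269., 371.]), array([0.4934, 0.1804]))]
front_foot []
front_lip [(0.7, array([288., 353.]), array([0.5787, 0.201 ]))]
bar [(0.72, array([185., 221.]), array([ 0.531 , -0.3068]))]
bar_toe [(0.83, array([208., 284.]), array([ 0.4816, -0.1123]))]
block [(0.77, array([265., 372.]), array([0.4824, 0.1735]))]
block_ridge [(0.73, array([254., 373.]), array([0.4836, 0.1729]))]
shim [(0.62, array([232., 242.]), array([ 0.6113, -0.1171]))]
bottle [(0.8, array([209., 174.]), array([ 0.6758, -0.3081]))]
tray [(0.66, array([296., 202.]), array([ 0.7934, -0.019 ]))]
cartons [(0.73, array([277., 515.]), array([0.3008, 0.4131]))]
top [0.47459414 0.02321259 1.34238329] [ 0.02970877 -0.00284617 -0.99972163]
lensmeter [(0.91, array([214., 213.]), array([0.5837, 0.3176]))]
front_foot [(0.77, array([217., 246.]), array([0.5751, 0.2245])), (0.29, array([203., 365.]), array([ 0.6195, -0.1044]))]
front_lip [(0.95, array([211., 256.]), array([0.589
[... 733 characters left out ...]
]
{'time_s': 1.2, 'joint_positions': array([ 1.18192855e+00,  3.58774352e-01,  1.51038930e+00,  2.85129109e-06,
        1.27248958e+00, -1.15109359e-01]), 'qvel': array([-0.0006901 , -0.00075938, -0.0005239 ,  0.00046404, -0.00150919,
        0.00090012]), 'tau': array([-1.49958152e-03, -5.27596664e+01, -2.79036409e+01, -1.19037609e-04,
        1.75790512e-03,  1.86452633e-05]), 'position': array([0.16221469, 0.57763389, 0.19918614]), 'tcp_rot': array([-8.87171537e-06,  1.36452599e-01,  9.90646601e-01, -2.89931305e-05]), 'contact_force': array([ 0.08479596, -0.22532088,  0.23508781]), 'torque': array([-0.01018431,  0.00029315, -0.00594728]), 'grasp_force': 0.0, 'opening': 0.0857505350195451}
```

View pics/scene0.png

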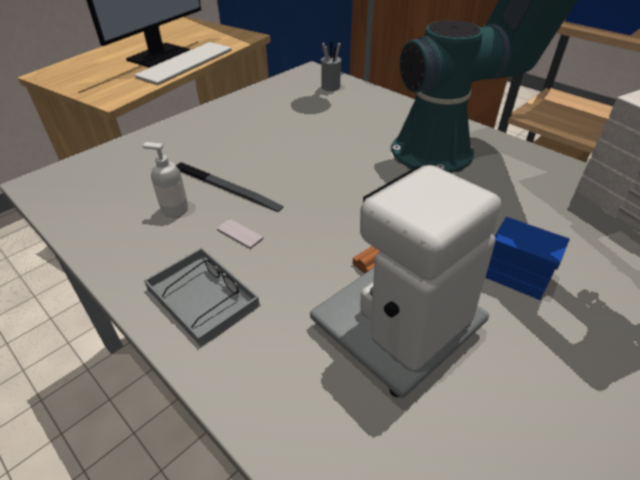

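View pics/top0.png

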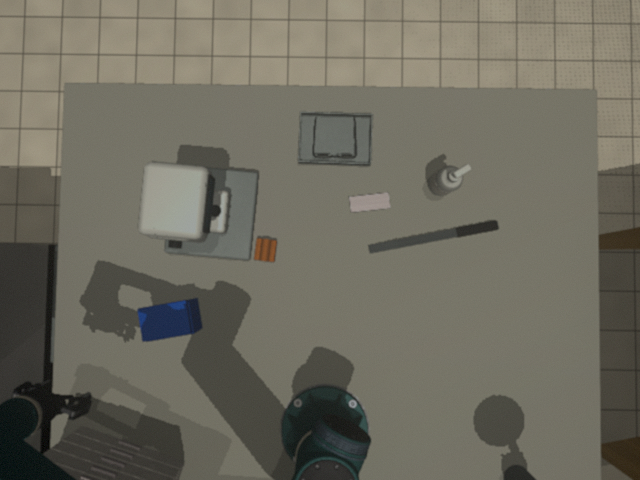

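The scene view shows the lens meter at about (400,330), with its front facing world -y and the orange block at (368,258). In the top view the front edge runs from (258,170) to (251,261). The block is at (265,249), the shim at (369,202), and the bar runs from its toe at (369,249) to its grip at (498,225).

```bash
cat > b.py <<'E'
from h import *
im=r.snapshot('top')
for l,z in [('bar',.010),('block',.028),('shim',.008)]:
    q=r.silhouettes('top',l)[0]; m=q['mask'].astype(np.uint8)
    ys,xs=np.nonzero(m)
    pts=np.array([onz('top',(b,a),z)[:2] for a,b in zip(xs,ys)],np.float32)
    c,s,a=cv2.minAreaRect(pts); mu=pts.mean(0); w,v=np.linalg.eigh(np.cov(pts.T))
    e=v[:,1]; t=(pts-mu)@e
    print(l,round(q['confidence'],2),len(xs),np.round(c,4),np.round(s,4),round(a,1),'mean',mu.round(4),'axis',np.degrees(np.arctan2(e[1],e[0])).round(1),'ext',t.min().round(4),t.max().round(4))
# base front edge in image: gradient per row
g=cv2.cvtColor(im,cv2.COLOR_RGB2GRAY).astype(float)
P=[]
for row in range(178,236,4):
    d=np.abs(np.gradient(cv2.GaussianBlur(g,(3,3),0)[row,246:266])); k=d.argmax(); 
    sub=(d[k-1:k+2]*np.arange(k-1,k+2)).sum()/d[k-1:k+2].sum() if 0<k<19 else k
    P.append(onz('top',(row,246+sub),.040)[:2])   # nearest visible: upper front edge ~47 mm up
P=np.array(P); print(P.round(4).tolist()); f=np.polyfit(P[:,0],P[:,1],1); print('edge y=',f, np.degrees(np.arctan(f[0])))
big=cv2.resize(im[140:280,150:400][...,::-1],None,fx=3.2,fy=3.2,interpolation=cv2.INTER_CUBIC); cv2.imwrite('pics/crop1.png',big)
E
python3 b.py
```

```text
bar 0.66 1210 [ 0.5274 -0.2906] [0.0284 0.3607] 11.6 mean [ 0.5273 -0.2883] axis 101.7 ext -0.1826 0.1781
block 0.87 460 [0.4847 0.1685] [0.0568 0.0605] 83.1 mean [0.4846 0.1685] axis 169.4 ext -0.0312 0.031
shim 0.55 643 [ 0.6215 -0.1139] [0.0466 0.1101] 6.8 mean [ 0.6207 -0.1137] axis 96.3 ext -0.0554 0.0548
[[0.6786, 0.1871], [0.6677, 0.1891], [0.6568, 0.1891], [0.6459, 0.1892], [0.635, 0.1905], [0.6242, 0.1912], [0.6133, 0.1913], [0.6025, 0.1933], [0.5916, 0.1934], [0.5808, 0.1951], [0.57, 0.1954], [0.5592, 0.1959], [0.5483, 0.1974], [0.5376, 0.1977], [0.5267, 0.1995]]
edge y= [-0.07643162  0.23907059] -4.370711250634034
```

View pics/crop1.png

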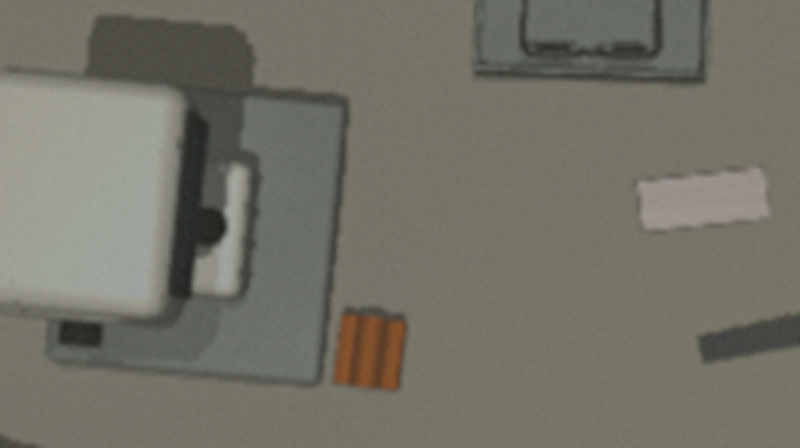

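The crop shows the base plate's front corners at about (258,170) and (249,260) in full-picture pixels. The block ridge stands just in front of the lower part of the edge, and the shim is at (370,202).

```bash
cat > c.py <<'E'
from h import *
C=[(347,97),(318,383),(48,358),(345,150),(322,340)]
W=[onz('top',(140+y/3.2,150+x/3.2),.046) for x,y in C]
W=np.array(W)[:,:2]; print(W.round(4).tolist())
d=W[0]-W[1]; print('edge',np.linalg.norm(d),np.degrees(np.arctan2(*d)),'mid',(W[0]+W[1])/2)
d=W[2]-W[1]; print('side dir',np.degrees(np.arctan2(d[1],d[0])))
d=W[3]-W[4]; print('edge2',np.degrees(np.arctan2(d[1],d[0])))
for cam_,l,z in [('top','front_lip',.023),('scene','front_lip',.023)]:
    pass
E
python3 c.py
```

```text
[[0.6984, 0.1882], [0.4577, 0.2074], [0.4751, 0.4339], [0.6536, 0.1889], [0.4936, 0.2049]]
edge 0.24154978345464825 94.57682062194561 mid [0.57805585 0.19779928]
side dir 85.59774288143106
edge2 -5.691099814316104
```

```bash
cat > p.py <<'E'
# plan(waypoints): (x,y,z[m], yang[deg of closing axis] or None, nrows) -> rows in tool axes, rounded
from h import *
import json
def plan(*wps):
    s=r.read_state(); p=np.array(s['position'])*1000; q=s['tcp_rot']
    Y=R.from_quat([q[1],q[2],q[3],q[0]]).as_matrix()[:,1]; a=np.arctan2(Y[1],Y[0])
    print('at',p.round(1),'yang',np.degrees(a).round(2),'t',s['time_s'])
    D=[];T=[]
    for x,y,z,ya,n in wps:
        ya=a if ya is None else np.radians(ya); g=np.array([x,y,z])*1000; da=(ya-a)
        for k in range(n):
            st=(g-p)/(n-k); yv=np.array([np.cos(a),np.sin(a),0]); xv=np.array([-np.sin(a),np.cos(a),0]); xv=np.cross(yv,[0,0,-1])
            d=np.round([st@xv,st@yv,-st[2]],0); t=round(-(ya-a)/(n-k),3)
            D.append([int(i) for i in d]);T.append(t)
            p=p+d[0]*xv+d[1]*yv+d[2]*np.array([0,0,-1.]); a-=t
    print(json.dumps(D,separators=(',',':')),'\n',T,len(T)); print('end',p.round(1),np.degrees(a).round(2))
E
python3 -c "
from p import *
plan((.40,.05,.20,11.7,15),(.542,-.362,.14,11.7,12))"
```

```text
at [162.2 577.6 199.1] yang 74.32 t 1.4
[[-25,-30,0],[-27,-28,0],[-29,-26,0],[-31,-23,0],[-32,-21,0],[-34,-19,0],[-35,-16,0],[-36,-14,0],[-37,-11,0],[-37,-8,0],[-38,-6,0],[-38,-3,0],[-39,0,0],[-38,3,0],[-38,6,-1],[-36,5,5],[-36,5,5],[-36,5,5],[-36,5,5],[-36,4,5],[-36,5,5],[-36,4,5],[-36,5,5],[-36,4,5],[-36,5,5],[-36,4,5],[-37,5,5]] 
 [np.float64(0.073), np.float64(0.073), np.float64(0.073), np.float64(0.073), np.float64(0.073), np.float64(0.073), np.float64(0.073), np.float64(0.073), np.float64(0.073), np.float64(0.073), np.float64(0.073), np.float64(0.072), np.float64(0.073), np.float64(0.072), np.float64(0.073), np.float64(-0.0), np.float64(-0.0), np.float64(-0.0), np.float64(-0.0), np.float64(-0.0), np.float64(-0.0), np.float64(-0.0), np.float64(-0.0), np.float64(-0.0), np.float64(-0.0), np.float64(-0.0), np.float64(-0.0)] 27
end [ 542.6 -362.4  140.1] 11.69
```

>>> drive_tool:
  delta_pos:
    - [-25,-30,0]
    - [-27,-28,0]
    - [-29,-26,0]
    - [-31,-23,0]
    - [-32,-21,0]
    - [-34,-19,0]
    - [-35,-16,0]
    - [-36,-14,0]
    - [-37,-11,0]
    - [-37,-8,0]
    - [-38,-6,0]
    - [-38,-3,0]
    - [-39,0,0]
    - [-38,3,0]
    - [-38,6,0]
    - [-36,5,5]
    - [-36,5,5]
    - [-36,5,5]
    - [-36,5,5]
    - [-36,4,5]
  turn: [0.073,0.073,0.073,0.073,0.073,0.073,0.073,0.073,0.073,0.073,0.073,0.072,0.073,0.072,0.073,0,0,0,0,0]
  gripper: 50
  squeeze: 20

```text
time_s: 3.4
position: [0.4605, -0.1228, 0.1742]
tcp_rot: [0.0, 0.632, 0.775, 0.0]
contact_force: [-0.1, 0.9, -0.6]
opening: 0.0498
grasp_force: 0.0
```

>>> drive_tool:
  delta_pos:
    - [-36,5,5]
    - [-36,4,5]
    - [-36,5,5]
    - [-36,4,5]
    - [-36,5,5]
    - [-36,4,5]
    - [-37,5,5]
    - [0,0,0]
    - [0,0,0]
  turn: [0,0,0,0,0,0,0,0,0]

```text
time_s: 4.3
position: [0.5423, -0.3628, 0.1386]
tcp_rot: [-0.001, 0.632, 0.775, 0.0]
contact_force: [0.4, 0.9, -0.3]
opening: 0.05
grasp_force: 0.0
```

```bash
python3 -c "
from p import *
plan((.542,-.362,.004,11.7,6))
print(r.read_state()['opening'])"
```

```text
at [ 542.3 -362.8  138.6] yang 11.62 t 4.3
[[0,0,22],[0,0,23],[0,0,22],[0,0,23],[0,0,22],[1,0,23]] 
 [np.float64(-0.0), np.float64(-0.0), np.float64(-0.0), np.float64(-0.0), np.float64(-0.001), np.float64(-0.0)] 6
end [ 542.1 -361.8    3.6] 11.67
0.04996955045655241
```

>>> drive_tool:
  delta_pos:
    - [0,0,30]
    - [0,0,35]
    - [0,0,35]
    - [0,0,25]
    - [0,0,9]
    - [0,0,0]
  turn: [0,0,0,0,0,0]

```text
time_s: 4.9
position: [0.5415, -0.3607, 0.0044]
tcp_rot: [-0.002, 0.631, 0.776, 0.0]
contact_force: [0.2, 0.6, 0.0]
opening: 0.0499
grasp_force: 0.0
```

>>> drive_tool:
  delta_pos:
    - [0,0,0]
    - [0,0,0]
    - [0,0,0]
    - [0,0,0]
    - [0,0,0]
  turn: [0,0,0,0,0]
  gripper: 10
  squeeze: 20

```text
time_s: 5.4
position: [0.5428, -0.3627, 0.0058]
tcp_rot: [0.0, 0.631, 0.775, -0.0]
contact_force: [-0.5, 0.6, 0.7]
opening: 0.0103
grasp_force: 0.0
```

```bash
python3 -c "
from h import *
a=save('top','t1.png'); b=save('scene','s1.png')
c=cv2.resize(a[170:290,340:520],None,fx=4,fy=4)[:480]; d=cv2.resize(b[120:260,120:330],None,fx=3,fy=3)
import numpy as np
cv2.imwrite('pics/g1.png',cv2.resize(np.hstack([cv2.resize(c,(400,267)),cv2.resize(d,(400,267))]),(800,267))[...,::-1])"
```

```text
(no output)
```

View pics/g1.png

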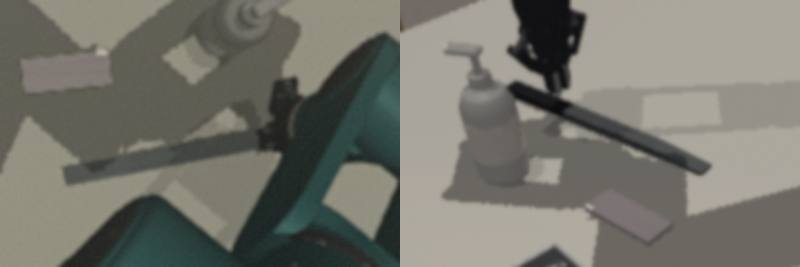

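The crops show the fingers over the bar's grip section, but it isn't clear whether they straddle it. I'll measure the bar again.

```bash
python3 -c "
from h import *
print(r.read_state()['position'],r.read_state()['opening'],r.read_state()['tau'].round(1))
print(proj('top',r.read_state()['position']),proj('scene',r.read_state()['position']))
for n in('top','scene'):
  im=r.snapshot(n)
  for l,z in [('bar',0),('bar_toe',.002)]:
    print(n,l,[(round(x['confidence'],2),x['at'],onz(n,x['at'],z).round(4)[:2]) for x in r.pinpoint(n,l)[:2]])
c=cv2.resize(im[140:230,150:300],None,fx=5,fy=5,interpolation=cv2.INTER_CUBIC); cv2.imwrite('pics/g2.png',np.clip(c*1.5,0,255)[...,::-1])"
```

```text
[ 0.54257042 -0.36251606  0.00547308] 0.010135747913443023 [  0.  -63.2 -20.8  -0.   -0.    0. ]
[[231.83772317 458.685346  ]] [[177.06553222 205.13128593]]
top bar [(0.75, [237.7, 440.4], array([ 0.5259, -0.3136])), (0.16, [252.0, 263.5], array([0.4789, 0.1753]))]
top bar_toe [(0.89, [246.8, 366.6], array([ 0.4976, -0.1096]))]
scene bar [(0.92, [185.2, 221.9], array([ 0.5297, -0.3055])), (0.39, [299.2, 200.4], array([ 0.8003, -0.0146]))]
scene bar_toe [(0.77, [208.8, 283.6], array([ 0.4852, -0.1091]))][ WARN:0@4.325] global loadsave.cpp:1063 imwrite_ Unsupported depth image for selected encoder is fallbacked to CV_8U.
```

View pics/g2.png

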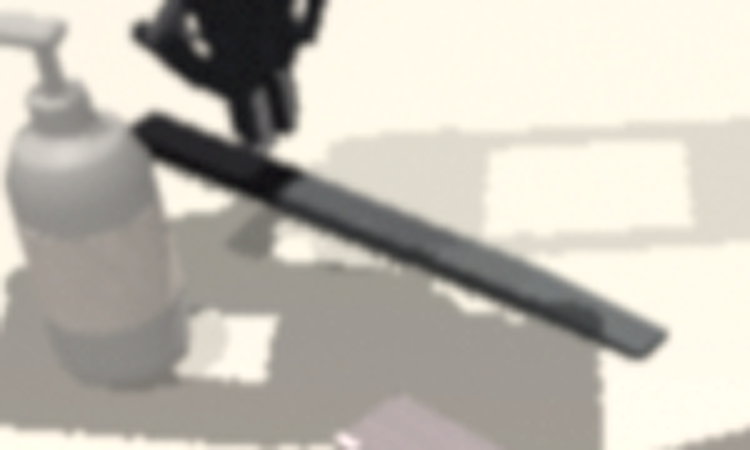

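The black fingers merge with the black grip in this view. Their tips probably closed over the bar's top, because the pads sit back while open. I'll open, go lower and try again.

>>> drive_tool:
  delta_pos:
    - [0,0,-6]
    - [0,0,0]
    - [0,0,0]
    - [0,0,0]
    - [0,0,5]
    - [0,0,5]
    - [0,0,0]
    - [0,0,0]
  turn: [0,0,0,0,0,0,0,0]
  gripper: 45

```text
time_s: 6.6
position: [0.5422, -0.3622, 0.0007]
tcp_rot: [-0.0, 0.631, 0.775, -0.0]
contact_force: [0.8, -0.2, -1.0]
opening: 0.045
grasp_force: 0.0
```

>>> drive_tool:
  delta_pos:
    - [0,0,0]
    - [0,0,0]
    - [0,0,0]
    - [0,0,0]
    - [0,0,0]
  turn: [0,0,0,0,0]
  gripper: 12

```text
time_s: 7.1
position: [0.5426, -0.3624, 0.0014]
tcp_rot: [0.0, 0.631, 0.775, -0.0]
contact_force: [-0.2, 0.9, 0.2]
opening: 0.012
grasp_force: 0.0
```

>>> drive_tool:
  delta_pos:
    - [0,0,-30]
    - [0,0,-30]
    - [0,0,0]
  turn: [0,0,0]

```text
time_s: 7.4
position: [0.5453, -0.3647, 0.0656]
tcp_rot: [0.004, 0.631, 0.775, -0.0]
contact_force: [1.1, -0.2, 1.3]
opening: 0.0118
grasp_force: 0.0
```

```bash
python3 -c "
from h import *
p=r.read_state()['position']; print(p)
im=r.snapshot('scene'); q=proj('scene',[p,[p[0],p[1],p[2]+.05],[p[0],p[1],0.012]]); print(q)
c=cv2.resize(im[110:230,150:310],None,fx=5,fy=5,interpolation=cv2.INTER_CUBIC); c=np.ascontiguousarray(np.clip(c.astype(float)*2.2,0,255).astype(np.uint8))
for a in q: cv2.circle(c,(int((a[1]-150)*5),int((a[0]-110)*5)),4,(255,0,0),1)
cv2.imwrite('pics/g3.png',c[...,::-1])"
```

```text
[ 0.54531519 -0.36465758  0.06558239]
[[158.19368949 199.86694866]
 [141.41804829 196.35932507]
 [175.16972031 203.41647177]]
```

View pics/g3.png

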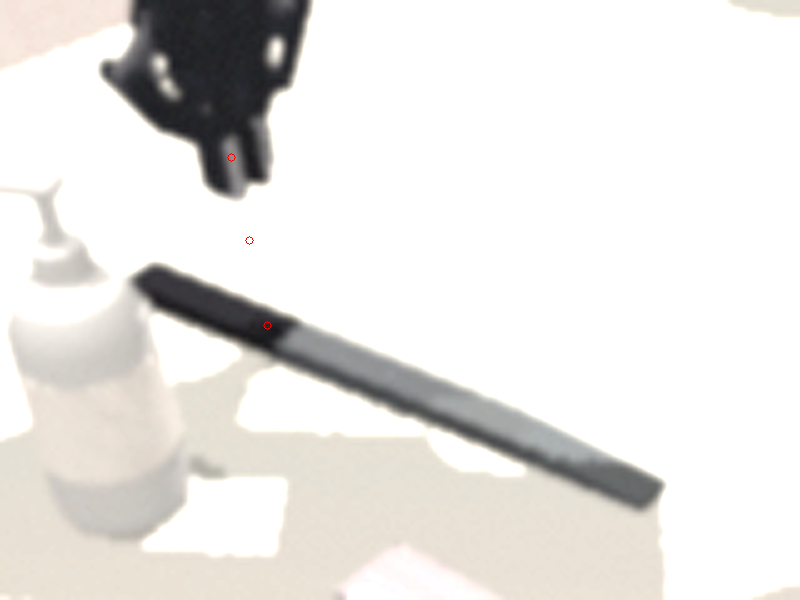

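The picture shows the fingertip at about (235,195) in the crop, while the reported TCP projects to (249,240). So the real tips are about 27 mm higher than reported, straight along the tool axis. The fingers closed above the bar and nothing was moved. I'll go lower in small steps, watching the force.

>>> drive_tool:
  delta_pos:
    - [1,-2,25]
    - [1,-1,25]
    - [0,0,14]
    - [0,0,6]
    - [0,0,4]
    - [0,0,3]
    - [0,0,0]
  turn: [0,0,0,0,0,0,0]
  gripper: 45

```text
time_s: 8.15
position: [0.5395, -0.3613, -0.0155]
tcp_rot: [0.0, 0.631, 0.775, -0.0]
contact_force: [0.0, -0.8, 0.1]
opening: 0.0452
grasp_force: 0.0
```

>>> drive_tool:
  delta_pos:
    - [0,0,2]
    - [0,0,2]
    - [0,0,1]
    - [0,0,0]
  turn: [0,0,0,0]

```text
time_s: 8.55
position: [0.5391, -0.3611, -0.0208]
tcp_rot: [-0.0, 0.631, 0.775, -0.0]
contact_force: [0.3, -0.1, -0.6]
opening: 0.045
grasp_force: 0.0
```

>>> drive_tool:
  delta_pos:
    - [0,0,0]
    - [0,0,0]
    - [0,0,0]
    - [0,0,0]
  turn: [0,0,0,0]
  gripper: 15
  squeeze: 20

```text
time_s: 8.95
position: [0.5403, -0.3618, -0.0197]
tcp_rot: [0.001, 0.631, 0.775, -0.0]
contact_force: [1.2, -0.3, 5.2]
opening: 0.0152
grasp_force: 2.8
```

>>> drive_tool:
  delta_pos:
    - [0,0,-5]
    - [0,0,0]
    - [0,0,0]
    - [0,0,5]
    - [0,0,4]
    - [0,0,4]
    - [0,0,0]
    - [0,0,0]
  turn: [0,0,0,0,0,0,0,0]
  gripper: 45

```text
time_s: 9.75
position: [0.539, -0.3609, -0.0291]
tcp_rot: [-0.0, 0.631, 0.775, -0.0]
contact_force: [-0.5, 0.8, 0.9]
opening: 0.045
grasp_force: 0.0
```

>>> drive_tool:
  delta_pos:
    - [0,0,0]
    - [0,0,0]
    - [0,0,0]
    - [0,0,0]
  turn: [0,0,0,0]
  gripper: 15
  squeeze: 20

```text
time_s: 10.15
position: [0.5402, -0.3613, -0.0282]
tcp_rot: [0.001, 0.632, 0.775, 0.0]
contact_force: [3.8, 2.2, 2.0]
opening: 0.0233
grasp_force: 22.1
```

>>> drive_tool:
  delta_pos:
    - [0,0,-11]
    - [1,0,-11]
    - [1,0,-11]
    - [2,0,-11]
    - [2,0,-11]
    - [3,0,-11]
    - [3,0,-10]
    - [3,0,-11]
    - [4,0,-10]
    - [4,0,-10]
    - [0,0,0]
  turn: [0,0,0,0,0,0,0,0,0,0,0]

```text
time_s: 11.25
position: [0.5352, -0.3385, 0.08]
tcp_rot: [0.001, 0.631, 0.776, 0.0]
contact_force: [-0.1, 0.4, -6.6]
opening: 0.0231
grasp_force: 20.0
```

```bash
python3 -c "
from h import *
p=r.read_state()['position']; print(p,r.read_state()['contact_force'])
im=save('scene','s4.png')
for n in('scene','top'):
  if n=='top': im2=r.snapshot(n)
  print(n,[(round(x['confidence'],2),x['at'],onz(n,x['at'],.003).round(4)[:2]) for x in r.pinpoint(n,'bar_toe')[:2]])
c=cv2.resize(im[90:230,130:316],None,fx=3,fy=3,interpolation=cv2.INTER_CUBIC); c2=cv2.resize(im2[180:280,340:520],None,fx=1.5,fy=1.5)
o=np.zeros((420+150,558,3),np.uint8); o[:420,:558]=np.clip(c.astype(float)*1.7,0,255); o[420:,:270]=c2
cv2.imwrite('pics/g4.png',o[...,::-1])"
```

```text
[ 0.53521039 -0.33847117  0.07997655] [-0.1256407   0.36701749 -6.57750289]
scene [(0.57, [206.5, 279.3], array([ 0.4873, -0.1228]))]
top [(0.61, [247.4, 369.3], array([ 0.496, -0.117])), (0.56, [314.3, 175.6], array([0.3042, 0.4132]))]
```

View pics/g4.png

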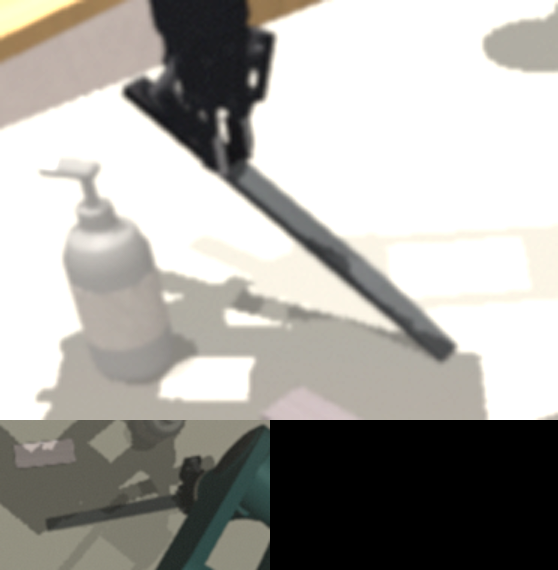

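The picture shows the bar pitched about 25° toe down in the gripper, with the toe resting on the table. I'll firm up the grip, lift and check that the pitch holds.

>>> drive_tool:
  delta_pos:
    - [0,0,0]
    - [0,0,0]
    - [0,0,-4]
    - [0,0,-8]
    - [0,0,-13]
    - [0,0,-13]
    - [0,0,-8]
    - [0,0,-4]
    - [0,0,0]
  turn: [0,0,0,0,0,0,0,0,0]
  squeeze: 120

```text
time_s: 12.35
position: [0.535, -0.3389, 0.1293]
tcp_rot: [0.001, 0.631, 0.775, -0.0]
contact_force: [-0.0, -0.4, -8.5]
opening: 0.0189
grasp_force: 119.0
```

```bash
cat > tri.py <<'E'
from p import *
def tri(l):
    A=[];
    for n in('scene','top'):
        r.snapshot(n); q=r.pinpoint(n,l); q=[x for x in q if x['confidence']>.3]
        if not q: print('miss',n); return
        print(n,[(round(x['confidence'],2),x['at']) for x in q[:2]])
        A.append(ray(n,q[0]['at']))
    (o1,d1),(o2,d2)=A; s=np.linalg.lstsq(np.c_[d1,-d2],o2-o1,rcond=None)[0]; a=o1+s[0]*d1;b=o2+s[1]*d2
    print(l,((a+b)/2).round(4),'gap',np.linalg.norm(a-b).round(4)); return (a+b)/2
E
python3 -c "
from tri import *
tri('bar_toe')
plan((.4686,-.0337,.124,-4.5,14))"
```

```text
scene [(0.83, [192.8, 278.5])]
top [(0.61, [248.6, 373.4])]
bar_toe [ 0.4905 -0.1215  0.048 ] gap 0.0049
at [ 534.  -338.2  127.6] yang 11.69 t 12.55
[[22,0,0],[22,-1,0],[22,-1,0],[22,-1,0],[22,-2,0],[22,-2,0],[22,-3,0],[22,-3,1],[22,-4,0],[22,-4,1],[22,-5,0],[22,-5,1],[22,-6,0],[21,-6,1]] 
 [np.float64(0.02), np.float64(0.02), np.float64(0.02), np.float64(0.02), np.float64(0.02), np.float64(0.02), np.float64(0.02), np.float64(0.02), np.float64(0.02), np.float64(0.021), np.float64(0.02), np.float64(0.021), np.float64(0.02), np.float64(0.021)] 14
end [468.5 -34.  123.6] -4.53
```

>>> drive_tool:
  delta_pos:
    - [10,0,0]
    - [20,0,0]
    - [24,-1,0]
    - [24,-1,0]
    - [24,-2,0]
    - [24,-2,0]
    - [24,-3,0]
    - [24,-3,0]
    - [24,-4,0]
    - [24,-4,1]
    - [24,-5,1]
    - [24,-6,1]
    - [20,-6,1]
    - [12,-4,0]
    - [7,-2,0]
    - [0,0,0]
    - [0,0,0]
  turn: [0,0.02,0.02,0.02,0.02,0.02,0.02,0.02,0.02,0.02,0.02,0.02,0.02,0.02,0.023,0,0]

```text
time_s: 14.25
position: [0.4639, -0.0331, 0.1243]
tcp_rot: [0.0, 0.734, 0.679, -0.0]
contact_force: [-0.5, -0.3, -9.0]
opening: 0.019
grasp_force: 119.1
```

```bash
python3 -c "
from tri import *
tri('bar_toe')
plan((.4686,-.0337,.111,-4.5,4))
im=save('top','t5.png'); print([ (round(x['confidence'],2),onz('top',x['at'],.032)) for x in r.pinpoint('top','block_ridge')])
im2=r.snapshot('scene')
o=np.zeros((560,640,3),np.uint8); o[:280]=cv2.resize(im[170:282,190:446],(640,280),interpolation=cv2.INTER_CUBIC); o[280:,:]=cv2.resize(im2[200:312,250:506],(640,280),interpolation=cv2.INTER_CUBIC)
cv2.imwrite('pics/g5.png',o[...,::-1])"
```

```text
scene [(0.59, [255.5, 378.3])]
top [(0.61, [201.1, 368.4]), (0.56, [251.5, 257.6])]
bar_toe [0.5447 0.0371 0.0491] gap 0.3237
at [464.4 -33.7 124.3] yang -4.55 t 14.45
[[0,1,3],[0,1,3],[0,1,4],[0,1,3]] 
 [np.float64(-0.0), np.float64(-0.0), np.float64(-0.0), np.float64(-0.001)] 4
end [468.4 -34.1 111.3] -4.49
[(0.74, array([0.48154547, 0.16902453, 0.032     ])), (0.63, array([0.57693554, 0.22468282, 0.032     ]))]
```

View pics/g5.png

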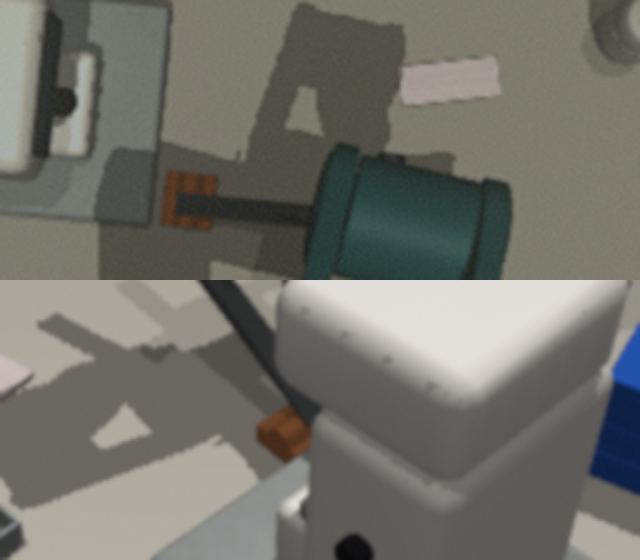

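The crops show the toe over the block, just past the ridge: (177,203) in the upper crop, which is about 13 mm past the crest and 26 mm short of the edge. I'll lower it onto the ridge.

>>> drive_tool:
  delta_pos:
    - [0,1,5]
    - [0,1,5]
    - [0,1,4]
    - [0,0,2]
    - [0,0,0]
  turn: [0,0,0,0,0]

```text
time_s: 15.1
position: [0.467, -0.0333, 0.1078]
tcp_rot: [-0.0, 0.735, 0.679, -0.0]
contact_force: [1.0, 0.9, -7.5]
opening: 0.019
grasp_force: 119.5
```

>>> drive_tool:
  delta_pos:
    - [0,0,1]
    - [0,0,1]
    - [0,0,1]
    - [0,0,0]
  turn: [0,0,0,0]

```text
time_s: 15.5
position: [0.4673, -0.0335, 0.1052]
tcp_rot: [0.0, 0.735, 0.679, 0.0]
contact_force: [-0.3, -0.2, -6.4]
opening: 0.0192
grasp_force: 119.5
```

>>> drive_tool:
  delta_pos:
    - [0,0,0]
    - [0,0,0]
    - [0,0,0]
  turn: [0,0,0]
  squeeze: 25

```text
time_s: 15.8
position: [0.4673, -0.0335, 0.1053]
tcp_rot: [0.0, 0.735, 0.679, 0.0]
contact_force: [0.5, -0.1, -6.5]
opening: 0.0194
grasp_force: 119.5
```

```bash
python3 -c "
from tri import *
for n in('top','scene'):
  im=r.snapshot(n); q=r.pinpoint(n,'bar_toe'); print(n,[(round(x['confidence'],2),x['at'],onz(n,x['at'],.027).round(4)) for x in q[:3]])
  if n=='top': 
    q=r.silhouettes(n,'bar')[0]; ys,xs=np.nonzero(q['mask']); k=xs.argmin(); print('bar left',xs.min(),ys[xs<xs.min()+3].mean(), onz(n,(ys[xs<xs.min()+3].mean(),xs.min()-.5),.027))
    q=r.silhouettes(n,'block')[0]; ys,xs=np.nonzero(q['mask']); print(xs.min(),xs.max(),ys.min(),ys.max())
"
```

```text
top [(0.74, [249.9, 258.3], array([0.4843, 0.1865, 0.027 ])), (0.53, [199.4, 366.1], array([ 0.6262, -0.1044,  0.027 ]))]
bar left 257 250.94444444444446 [0.48139379 0.19130048 0.027     ]
254 276 239 260
scene [(0.62, [258.6, 378.0], array([0.4811, 0.1861, 0.027 ]))]
```

>>> drive_tool:
  delta_pos:
    - [0,0,0]
    - [0,0,0]
    - [0,0,1]
  turn: [0,0,0]
  gripper: 21
  squeeze: 25

```text
time_s: 16.4
position: [0.4673, -0.0336, 0.1043]
tcp_rot: [0.0, 0.734, 0.679, -0.0]
contact_force: [-0.4, 0.4, -7.0]
opening: 0.0212
grasp_force: 68.1
```

>>> drive_tool:
  delta_pos:
    - [0,0,0]
    - [0,0,0]
  turn: [0,0]
  gripper: 22.7
  squeeze: 25

```text
time_s: 16.6
position: [0.4672, -0.0335, 0.1042]
tcp_rot: [-0.0, 0.734, 0.679, -0.0]
contact_force: [-0.5, -0.7, -7.5]
opening: 0.0225
grasp_force: 29.5
```

>>> drive_tool:
  delta_pos:
    - [3,0,2]
    - [3,0,1]
    - [3,0,2]
    - [3,0,1]
    - [3,0,2]
    - [3,0,1]
    - [0,0,0]
  turn: [0,0,0,0,0,0,0]

```text
time_s: 17.3
position: [0.4684, -0.0149, 0.095]
tcp_rot: [-0.0, 0.734, 0.679, -0.0]
contact_force: [0.1, 0.9, -6.9]
opening: 0.023
grasp_force: 29.4
```

```bash
python3 -c "
from tri import *
n='top'
im=save(n,'t6.png')
for l in ('bar_toe','bar','block'): print(l,[(round(x['confidence'],2),x['at'],onz(n,x['at'],.02).round(4)) for x in r.pinpoint(n,l)[:2]])
q=r.silhouettes(n,'bar')[0]; ys,xs=np.nonzero(q['mask']); print('bar left',xs.min(),onz(n,(ys[xs<xs.min()+3].mean(),xs.min()-.5),.02))
q=r.silhouettes(n,'block')[0]; ys,xs=np.nonzero(q['mask']); print(xs.min(),xs.max(),ys.min(),ys.max())
"
```

```text
bar_toe [(0.65, [249.0, 251.5], array([0.4865, 0.206 , 0.02  ]))]
bar [(0.9, [254.3, 315.9], array([0.4747, 0.03  , 0.02  ]))]
block [(0.67, [250.3, 266.3], array([0.4836, 0.1655, 0.02  ]))]
bar left 251 [0.48466492 0.20864596 0.02      ]
255 276 239 261
```

>>> drive_tool:
  delta_pos:
    - [3,0,2]
    - [3,0,1]
    - [3,0,1]
    - [3,0,2]
    - [3,0,1]
    - [2,0,1]
    - [0,0,0]
  turn: [0,0,0,0,0,0,0]

```text
time_s: 18.3
position: [0.4699, 0.0017, 0.0871]
tcp_rot: [-0.0, 0.734, 0.679, -0.0]
contact_force: [0.1, 0.0, -6.7]
opening: 0.0225
grasp_force: 29.5
```

```bash
python3 -c "
from tri import *
n='top'
im=r.snapshot(n)
for l in ('bar','block','lensmeter','front_lip'): print(l,[(round(x['confidence'],2),x['at'],onz(n,x['at'],.02).round(4)) for x in r.pinpoint(n,l)[:2]])
q=r.silhouettes(n,'bar')[0]; ys,xs=np.nonzero(q['mask']); print('bar left',xs.min(),onz(n,(ys[xs<xs.min()+3].mean(),xs.min()-.5),.02))
q=r.silhouettes(n,'block')[0]; ys,xs=np.nonzero(q['mask']); print(xs.min(),xs.max(),ys.min(),ys.max())
"
```

```text
bar []
block [(0.82, [252.2, 266.6], array([0.4784, 0.1646, 0.02  ]))]
lensmeter [(0.82, [211.9, 212.5], array([0.5865, 0.315 , 0.02  ]))]
front_lip [(0.62, [214.3, 254.2], array([0.5815, 0.2006, 0.02  ]))]
bar left 251 [0.48511927 0.20865566 0.02      ]
255 275 239 260
```

>>> drive_tool:
  delta_pos:
    - [-2,0,4]
    - [-2,0,5]
    - [-2,0,5]
    - [-2,0,5]
    - [-2,0,5]
    - [-2,0,5]
    - [-2,0,5]
    - [-2,0,6]
    - [-1,0,5]
    - [-1,0,6]
    - [-1,0,5]
    - [-1,0,6]
    - [-1,0,5]
    - [0,0,0]
  turn: [0,0,0,0,0,0,0,0,0,0,0,0,0,0]

```text
time_s: 20.05
position: [0.4681, -0.0196, 0.0195]
tcp_rot: [-0.0, 0.735, 0.679, -0.0]
contact_force: [0.0, -4.5, -1.6]
opening: 0.0222
grasp_force: 29.4
```

>>> drive_tool:
  delta_pos:
    - [-1,0,4]
    - [0,0,4]
    - [0,0,4]
    - [0,0,4]
    - [0,0,4]
    - [0,0,4]
    - [0,0,4]
    - [0,0,3]
    - [0,0,3]
    - [0,0,0]
  turn: [0,0,0,0,0,0,0,0,0,0]

```text
time_s: 21.05
position: [0.4683, -0.0207, -0.0138]
tcp_rot: [0.0, 0.734, 0.679, -0.0]
contact_force: [-0.7, -5.2, 0.0]
opening: 0.0226
grasp_force: 29.1
```

>>> drive_tool:
  delta_pos:
    - [0,0,2]
    - [0,0,1]
    - [0,0,1]
    - [0,0,0]
  turn: [0,0,0,0]

```text
time_s: 21.45
position: [0.4685, -0.0207, -0.0152]
tcp_rot: [0.001, 0.734, 0.679, 0.0]
contact_force: [-8.0, -3.5, 38.5]
opening: 0.0229
grasp_force: 35.0
```

```bash
python3 -c "
from tri import *
n='top'
im=save(n,'t7.png'); im2=save('scene','s7.png')
for l in ('block','lensmeter','front_lip','front_foot'): print(l,[(round(x['confidence'],2),x['at']) for x in r.pinpoint(n,l)[:2]],[(round(x['confidence'],2),x['at']) for x in r.pinpoint('scene',l)[:2]])
o=np.zeros((560,640,3),np.uint8); o[:280]=cv2.resize(im[170:282,190:446],(640,280),interpolation=cv2.INTER_CUBIC); o[280:,:]=cv2.resize(im2[200:340,220:540],(640,280),interpolation=cv2.INTER_CUBIC)
cv2.imwrite('pics/g7.png',o[...,::-1])
"
```

```text
block [(0.49, [203.0, 370.2])] [(0.61, [262.7, 371.0])]
lensmeter [(0.57, [213.4, 214.1])] [(0.76, [326.9, 395.4])]
front_lip [(0.69, [215.4, 251.7])] [(0.55, [255.5, 372.0])]
front_foot [(0.27, [250.9, 265.3])] [(0.35, [208.8, 172.7])]
```

View pics/g7.png

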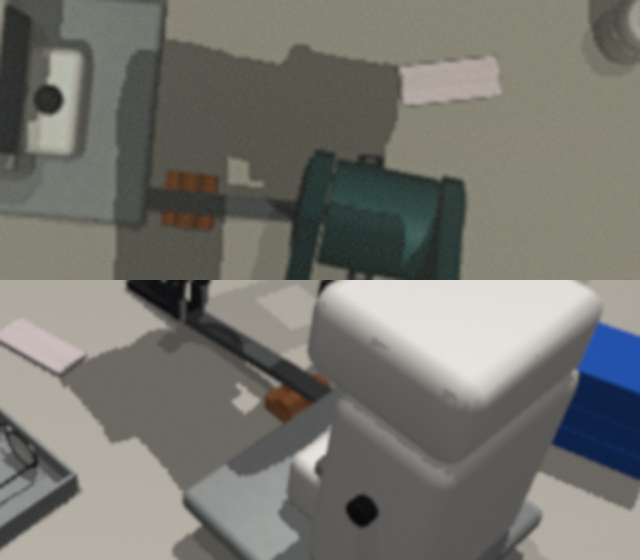

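The pictures show the meter tipped back, the bar on the block with its grip end down on the table (38 N up on the hand), and the block still in place. I'll ease off and release.

>>> drive_tool:
  delta_pos:
    - [0,0,-2]
    - [0,0,0]
  turn: [0,0]

```text
time_s: 22.15
position: [0.4687, -0.0207, -0.015]
tcp_rot: [0.001, 0.734, 0.679, 0.0]
contact_force: [-3.3, -4.6, 14.8]
opening: 0.0228
grasp_force: 32.4
```

>>> drive_tool:
  delta_pos:
    - [0,0,0]
    - [0,0,0]
    - [0,0,0]
    - [0,0,-10]
    - [0,0,-25]
    - [0,0,-35]
    - [0,0,-40]
  turn: [0,0,0,0,0,0,0]
  gripper: 45

```text
time_s: 22.85
position: [0.4671, -0.0202, 0.0951]
tcp_rot: [-0.001, 0.734, 0.679, -0.001]
contact_force: [0.6, 0.0, 0.9]
opening: 0.0451
grasp_force: 0.0
```

```bash
python3 -c "
from tri import *
r.snapshot('top'); r.snapshot('scene')
q=r.silhouettes('top','shim')[0]; m=q['mask']; ys,xs=np.nonzero(m); pts=np.array([onz('top',(b,a),.007)[:2] for a,b in zip(xs,ys)],np.float32)
print(q['confidence'],len(xs),cv2.minAreaRect(pts))
for l in ('lensmeter','front_lip'): print(l,[(round(x['confidence'],2),x['at']) for x in r.pinpoint('top',l)[:2]],[(round(x['confidence'],2),x['at']) for x in r.pinpoint('scene',l)[:2]])
s=r.read_state(); print(s['position'],s['contact_force'])
"
```

```text
0.93 633 ((0.6205092072486877, -0.11517065763473511), (0.044707778841257095, 0.11291737854480743), 6.766105651855469)
lensmeter [(0.95, [213.3, 211.8])] [(0.87, [329.3, 395.8])]
front_lip [(0.65, [214.1, 253.6]), (0.47, [248.5, 242.2])] [(0.89, [279.6, 353.3]), (0.41, [263.5, 395.1])]
[ 0.46702135 -0.02030016  0.09329277] [-0.05916063 -0.88506849 -0.01765462]
```

```bash
python3 -c "
from p import *
plan((.626,-.159,.06,6.8,7))"
```

```text
at [467.  -20.3  93.3] yang -4.53 t 23.2
[[-18,24,5],[-19,24,5],[-19,23,5],[-20,23,5],[-20,22,4],[-21,21,5],[-22,21,4]] 
 [np.float64(-0.028), np.float64(-0.028), np.float64(-0.028), np.float64(-0.028), np.float64(-0.029), np.float64(-0.028), np.float64(-0.029)] 7
end [ 626.  -158.7   60.3] 6.82
```

>>> drive_tool:
  delta_pos:
    - [-18,24,2]
    - [-19,24,2]
    - [-19,23,5]
    - [-20,23,7]
    - [-20,22,7]
    - [-21,21,5]
    - [-22,21,5]
    - [0,0,30]
    - [0,0,30]
    - [0,0,15]
    - [0,0,5]
    - [0,0,0]
  turn: [-0.028,-0.028,-0.028,-0.028,-0.029,-0.028,-0.029,0,0,0,0,0]
  gripper: 65

```text
time_s: 24.4
position: [0.6263, -0.1585, -0.0198]
tcp_rot: [-0.001, 0.664, 0.748, -0.0]
contact_force: [0.2, 1.1, -0.7]
opening: 0.065
grasp_force: 0.0
```

>>> drive_tool:
  delta_pos:
    - [0,0,4]
    - [0,0,3]
    - [0,0,2]
    - [0,0,1]
    - [0,0,0]
  turn: [0,0,0,0,0]

```text
time_s: 24.9
position: [0.6273, -0.159, -0.0286]
tcp_rot: [0.0, 0.664, 0.748, 0.0]
contact_force: [-0.1, 1.3, -0.4]
opening: 0.0652
grasp_force: 0.0
```

>>> drive_tool:
  delta_pos:
    - [0,0,2]
    - [0,0,1]
    - [0,0,0]
  turn: [0,0,0]

```text
time_s: 25.2
position: [0.627, -0.1589, -0.0319]
tcp_rot: [-0.0, 0.664, 0.748, -0.0]
contact_force: [0.3, 0.7, 1.0]
opening: 0.0651
grasp_force: 0.0
```

>>> drive_tool:
  delta_pos:
    - [0,0,0]
    - [0,0,0]
    - [0,0,0]
    - [0,0,0]
  turn: [0,0,0,0]
  gripper: 41
  squeeze: 30

```text
time_s: 25.6
position: [0.6272, -0.159, -0.0316]
tcp_rot: [0.0, 0.664, 0.748, -0.0]
contact_force: [-0.1, -0.1, 2.1]
opening: 0.0425
grasp_force: 30.8
```

```bash
python3 -c "
from p import *
plan((.5699,.0964,-.0316,-4.5,13),(.5746,.1562,-.0316,-4.5,6))"
```

```text
at [ 627.2 -159.   -31.6] yang 6.83 t 25.6
[[20,-2,0],[20,-2,0],[20,-3,0],[20,-3,0],[20,-3,0],[20,-4,0],[20,-4,0],[20,-4,0],[19,-4,0],[20,-5,0],[19,-5,0],[19,-5,0],[20,-6,0],[10,0,0],[10,0,0],[10,0,0],[10,0,0],[10,0,0],[10,0,0]] 
 [np.float64(0.015), np.float64(0.015), np.float64(0.015), np.float64(0.015), np.float64(0.015), np.float64(0.015), np.float64(0.015), np.float64(0.015), np.float64(0.016), np.float64(0.015), np.float64(0.016), np.float64(0.015), np.float64(0.016), np.float64(-0.0), np.float64(-0.0), np.float64(-0.0), np.float64(-0.0), np.float64(-0.0), np.float64(-0.0)] 19
end [574.4 156.7 -31.6] -4.52
```

>>> drive_tool:
  delta_pos:
    - [10,-1,0]
    - [20,-3,0]
    - [20,-3,0]
    - [20,-3,0]
    - [20,-3,0]
    - [20,-4,0]
    - [20,-4,0]
    - [20,-4,0]
    - [20,-4,0]
    - [20,-5,0]
    - [19,-5,0]
    - [19,-5,0]
    - [20,-6,0]
    - [8,0,0]
    - [0,0,0]
  turn: [0.015,0.015,0.015,0.015,0.015,0.015,0.015,0.015,0.016,0.015,0.016,0.015,0.016,0,0]

```text
time_s: 27.1
position: [0.5711, 0.0977, -0.0316]
tcp_rot: [-0.0, 0.734, 0.679, 0.0]
contact_force: [-1.8, 4.3, 4.9]
opening: 0.0426
grasp_force: 31.2
```

```bash
python3 -c "
from p import *
n='top'; im=save(n,'t8.png')
q=r.silhouettes(n,'shim')[0]; m=q['mask']; ys,xs=np.nonzero(m); pts=np.array([onz(n,(b,a),.007)[:2] for a,b in zip(xs,ys)],np.float32)
print(q['confidence'],len(xs),cv2.minAreaRect(pts),pts.min(0),pts.max(0)); s=r.read_state(); print(s['contact_force'],s['opening'])
plan((.5746,.1562,-.0316,-4.5,6))"
```

```text
0.71 799 ((0.6916844248771667, -0.3362492322921753), (0.06820901483297348, 0.12741777300834656), 34.53636169433594) [ 0.6462266 -0.3903018] [ 0.7282834 -0.279798 ]
[-2.14380579  3.56110987  5.33397804] 0.042859553712652085
at [571.6  96.7 -31.6] yang -4.53 t 27.2
[[10,0,0],[10,0,0],[10,0,0],[10,-1,0],[10,0,0],[10,-1,0]] 
 [np.float64(-0.0), np.float64(-0.0), np.float64(-0.0), np.float64(-0.0), np.float64(-0.0), np.float64(-0.0)] 6
end [574.3 156.6 -31.6] -4.53
```

>>> drive_tool:
  delta_pos:
    - [8,0,0]
    - [8,0,0]
    - [8,0,0]
    - [8,0,0]
    - [8,-1,0]
    - [8,0,0]
    - [8,0,0]
    - [4,-1,0]
    - [0,0,0]
  turn: [0,0,0,0,0,0,0,0,0]

```text
time_s: 28.1
position: [0.5751, 0.1565, -0.0316]
tcp_rot: [0.0, 0.734, 0.679, 0.001]
contact_force: [0.6, -0.4, 4.7]
opening: 0.0429
grasp_force: 31.3
```

>>> drive_tool:
  delta_pos:
    - [0,0,0]
    - [0,0,0]
    - [0,0,0]
    - [-15,0,-10]
    - [-20,0,-40]
    - [-20,0,-40]
  turn: [0,0,0,0,0,0]
  gripper: 62

```text
time_s: 28.7
position: [0.5684, 0.0997, 0.0586]
tcp_rot: [-0.001, 0.734, 0.679, -0.001]
contact_force: [0.7, -0.1, -0.5]
opening: 0.0623
grasp_force: 0.0
```

```bash
python3 -c "
from p import *
for n in('top','scene'):
  im=save(n,n+'9.png'); h=im.astype(int)
  for x in r.silhouettes(n,'shim')[:2]:
    m=x['mask']; ys,xs=np.nonzero(m); pts=np.array([onz(n,(b,a),.007)[:2] for a,b in zip(xs,ys)],np.float32)
    print(n,round(x['confidence'],2),x['at'],len(xs),[np.round(v,4) for v in cv2.minAreaRect(pts)],pts.min(0),pts.max(0))
  print([(l,[(round(x['confidence'],2),x['at'],onz(n,x['at'],.02).round(3)) for x in r.pinpoint(n,l)[:2]]) for l in('bar','block','front_lip','lensmeter')])
"
```

```text
[('bar', [(0.64, [253.7, 313.9], array([0.476, 0.036, 0.02 ]))]), ('block', [(0.72, [140.0, 332.6], array([ 0.79 , -0.011,  0.02 ])), (0.61, [250.4, 263.1], array([0.483, 0.174, 0.02 ]))]), ('front_lip', []), ('lensmeter', [(0.66, [213.4, 212.7], array([0.582, 0.314, 0.02 ])), (0.26, [184.5, 440.3], array([ 0.671, -0.308,  0.02 ]))])]
scene 0.45 [279.9, 337.5] 167 [array([0.5749, 0.1579]), array([0.0465, 0.022 ]), np.float64(0.0586)] [0.55159795 0.14688137] [0.5981016  0.16886437]
[('bar', [(0.98, [227.9, 330.6], array([0.472, 0.04 , 0.02 ]))]), ('block', [(0.8, [266.5, 371.2], array([0.504, 0.187, 0.02 ]))]), ('front_lip', [(0.88, [281.6, 354.1], array([0.561, 0.189, 0.02 ]))]), ('lensmeter', [(0.71, [327.4, 394.0], array([0.596, 0.318, 0.02 ])), (0.69, [265.9, 369.3], array([0.505, 0.183, 0.02 ]))])]
```

```bash
python3 -c "
from p import *
plan((.4687,-.0207,.04,-4.5,6))"
```

```text
at [569.4 101.4  57.3] yang -4.49 t 29.3
[[-22,-15,3],[-22,-15,3],[-21,-15,3],[-22,-15,3],[-21,-15,3],[-22,-16,2]] 
 [np.float64(0.0), np.float64(0.0), np.float64(0.0), np.float64(0.0), np.float64(0.0), np.float64(0.0)] 6
end [468.5 -21.   40.3] -4.49
```

>>> drive_tool:
  delta_pos:
    - [-22,-15,2]
    - [-22,-15,3]
    - [-21,-15,3]
    - [-22,-15,3]
    - [-21,-15,3]
    - [-22,-16,3]
    - [0,0,20]
    - [0,0,20]
    - [0,0,10]
    - [0,0,5]
    - [0,0,0]
  turn: [0,0,0,0,0,0,0,0,0,0,0]
  gripper: 48

```text
time_s: 30.4
position: [0.4687, -0.021, -0.0143]
tcp_rot: [-0.0, 0.734, 0.679, -0.0]
contact_force: [-0.4, 0.7, 1.2]
opening: 0.0476
grasp_force: 0.0
```

>>> drive_tool:
  delta_pos:
    - [0,0,0]
    - [0,0,0]
    - [0,0,0]
    - [0,0,0]
  turn: [0,0,0,0]
  gripper: 22.5
  squeeze: 30

```text
time_s: 30.8
position: [0.4694, -0.0212, -0.0132]
tcp_rot: [0.0, 0.734, 0.679, 0.0]
contact_force: [-0.6, 1.1, 5.9]
opening: 0.0229
grasp_force: 23.9
```

>>> drive_tool:
  delta_pos:
    - [0,0,-2]
    - [0,0,-2]
    - [0,0,-2]
    - [0,0,-2]
    - [0,0,-2]
    - [0,0,-2]
    - [0,0,-2]
    - [0,0,-2]
    - [0,0,-2]
    - [0,0,-2]
    - [0,0,-2]
    - [0,0,-2]
    - [0,0,-2]
    - [0,0,-2]
    - [0,0,-2]
    - [0,0,-2]
    - [0,0,-2]
    - [1,0,-2]
    - [0,0,-2]
    - [0,0,-2]
  turn: [0,0,0,0,0,0,0,0,0,0,0,0,0,0,0,0,0,0,0,0]

```text
time_s: 32.8
position: [0.4691, -0.0202, 0.0264]
tcp_rot: [-0.0, 0.735, 0.679, -0.0]
contact_force: [-0.6, 2.8, -6.3]
opening: 0.0231
grasp_force: 22.1
```

>>> drive_tool:
  delta_pos:
    - [1,0,-3]
    - [1,0,-3]
    - [1,0,-4]
    - [1,0,-4]
    - [1,0,-4]
    - [1,0,-4]
    - [2,0,-4]
    - [1,0,-4]
    - [2,0,-4]
    - [2,0,-4]
    - [0,0,0]
  turn: [0,0,0,0,0,0,0,0,0,0,0]

```text
time_s: 33.9
position: [0.4705, -0.0071, 0.0648]
tcp_rot: [0.0, 0.734, 0.679, 0.0]
contact_force: [0.3, -0.2, -6.4]
opening: 0.0231
grasp_force: 19.5
```

```bash
python3 -c "
from p import *
for n in('scene','top'):
  im=save(n,n+'10.png')
  for l in('lensmeter','front_lip','bar_toe','block'): print(n,l,[(round(x['confidence'],2),x['at']) for x in r.pinpoint(n,l)[:2]])
"
```

```text
scene lensmeter [(0.81, [330.9, 393.7])]
scene front_lip [(0.91, [281.0, 353.1])]
scene bar_toe [(0.58, [266.6, 369.3])]
scene block [(0.74, [266.6, 371.0])]
top lensmeter [(0.92, [213.4, 213.5])]
top front_lip [(0.68, [216.2, 255.2])]
top bar_toe [(0.61, [250.3, 262.8]), (0.57, [247.0, 243.2])]
top block [(0.53, [250.1, 263.0])]
```

>>> drive_tool:
  delta_pos:
    - [-3,0,-1]
    - [-4,0,-1]
    - [-4,0,-2]
    - [-4,0,-1]
    - [-4,0,-2]
    - [-4,0,-1]
    - [-4,0,-2]
    - [-4,0,-1]
    - [-4,0,-2]
    - [-4,0,-1]
    - [0,0,0]
  turn: [0,0,0,0,0,0,0,0,0,0,0]

```text
time_s: 35.5
position: [0.4673, -0.047, 0.0784]
tcp_rot: [0.0, 0.735, 0.679, -0.0]
contact_force: [-0.4, 0.1, -5.8]
opening: 0.0234
grasp_force: 19.5
```

>>> drive_tool:
  delta_pos:
    - [0,0,0]
    - [0,0,0]
    - [0,0,0]
    - [0,0,-4]
    - [0,0,-8]
    - [0,0,-12]
    - [0,0,-12]
    - [0,0,-8]
    - [0,0,-4]
    - [0,0,0]
  turn: [0,0,0,0,0,0,0,0,0,0]
  gripper: 14
  squeeze: 120

```text
time_s: 36.5
position: [0.4675, -0.0465, 0.1269]
tcp_rot: [0.001, 0.734, 0.679, 0.0]
contact_force: [0.9, -2.3, -6.9]
opening: 0.0164
grasp_force: 116.0
```

```bash
python3 -c "
from tri import *
tri('bar_toe')
for n in('scene','top'):
  for l in('lensmeter','front_lip','block'): print(n,l,[(round(x['confidence'],2),x['at']) for x in r.pinpoint(n,l)[:2]])
plan((.47,-.30,.13,11.7,14))
"
```

```text
scene [(0.81, [255.1, 369.7])]
top [(0.71, [249.9, 263.7])]
bar_toe [0.4859 0.1698 0.0298] gap 0.0043
scene lensmeter [(0.93, [326.7, 395.5])]
scene front_lip [(0.87, [283.2, 350.3])]
scene block [(0.66, [253.8, 373.5]), (0.56, [267.7, 372.0])]
top lensmeter [(0.89, [211.6, 213.2])]
top front_lip [(0.94, [217.2, 251.9]), (0.21, [155.1, 335.3])]
top block [(0.58, [250.6, 266.0])]
at [466.9 -46.2 126. ] yang -4.52 t 37.0
[[-18,2,0],[-18,1,0],[-18,1,0],[-18,1,0],[-18,0,0],[-18,0,0],[-18,-1,0],[-18,-1,-1],[-18,-1,0],[-18,-2,-1],[-18,-2,0],[-18,-2,-1],[-18,-3,0],[-19,-3,-1]] 
 [np.float64(-0.02), np.float64(-0.02), np.float64(-0.02), np.float64(-0.02), np.float64(-0.02), np.float64(-0.02), np.float64(-0.02), np.float64(-0.02), np.float64(-0.021), np.float64(-0.02), np.float64(-0.021), np.float64(-0.02), np.float64(-0.021), np.float64(-0.02)] 14
end [ 470.2 -300.2  130. ] 11.69
```

>>> drive_tool:
  delta_pos:
    - [0,0,-5]
    - [0,0,-10]
    - [0,0,-10]
    - [0,0,-5]
    - [0,0,0]
    - [0,0,0]
  turn: [0,0,0,0,0,0]

```text
time_s: 37.6
position: [0.4674, -0.0464, 0.1566]
tcp_rot: [0.001, 0.734, 0.679, 0.0]
contact_force: [-0.2, -0.3, -6.8]
opening: 0.0159
grasp_force: 102.2
```

```bash
python3 -c "
from tri import *
tri('bar_toe');print(r.read_state()['contact_force'],r.read_state()['position'])
for l in('lensmeter','front_lip','block'): print(l,[(round(x['confidence'],2),x['at']) for x in r.pinpoint('top',l)[:2]])
"
```

```text
scene [(0.88, [252.2, 358.1])]
top [(0.59, [252.8, 284.2])]
bar_toe [ 0.4748  0.1213 -0.0017] gap 0.0086
[ 0.27976944  0.11977902 -7.9471578 ] [ 0.4669141  -0.04623256  0.15600111]
lensmeter [(0.65, [212.6, 211.1])]
front_lip [(0.71, [215.0, 256.8])]
block [(0.75, [252.7, 264.9])]
```

The bar slid off the block and its toe now rests on the table in front of the block, still in the grip. The block hasn't moved. I'll drag the bar back, then lay it down by pivoting it on its toe.

>>> drive_tool:
  delta_pos:
    - [-8,0,-1]
    - [-16,0,5]
    - [-20,0,6]
    - [-20,0,6]
    - [-20,0,6]
    - [-16,0,5]
    - [-8,0,3]
    - [0,0,0]
  turn: [0,0,0,0,0,0,0,0]

```text
time_s: 38.75
position: [0.4583, -0.155, 0.1259]
tcp_rot: [-0.0, 0.735, 0.678, -0.0]
contact_force: [0.3, -0.6, -7.8]
opening: 0.0161
grasp_force: 109.5
```

```bash
python3 -c "
from tri import *
tri('bar_toe');tri('bar');s=r.read_state();print(s['contact_force'],s['position'],s['opening'],s['grasp_force'])
"
```

```text
scene [(0.8, [233.6, 330.9])]
top [(0.81, [253.2, 312.1])]
bar_toe [0.4763 0.042  0.0064] gap 0.0038
scene [(0.92, [164.0, 286.5])]
top [(0.74, [262.4, 378.3])]
bar [ 0.4547 -0.1269  0.1115] gap 0.0053
[ 0.62745191 -0.74742719 -7.69117602] [ 0.45872463 -0.15343892  0.12647421] 0.016045985123395175 109.57292921841145
```

```bash
python3 -c "
from h import *
a=r.snapshot('scene'); b=r.snapshot('top')
o=np.zeros((600,800,3),np.uint8)
c=cv2.resize(a[90:390,200:500],(600,600),interpolation=cv2.INTER_CUBIC); o[:,:600]=np.clip(c.astype(float)*1.4,0,255)
o[:350,600:]=cv2.resize(b[190:290,240:440],(400,200))[:, :200].repeat(1,0)[0:200].shape and np.vstack([cv2.resize(b[180:290,230:330],(200,220)),np.zeros((130,200,3),np.uint8)])
o[250:470,600:]=cv2.resize(b[180:290,330:430],(200,220))
cv2.imwrite('pics/g11.png',o[...,::-1])"
```

```text
(no output)
```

View pics/g11.png

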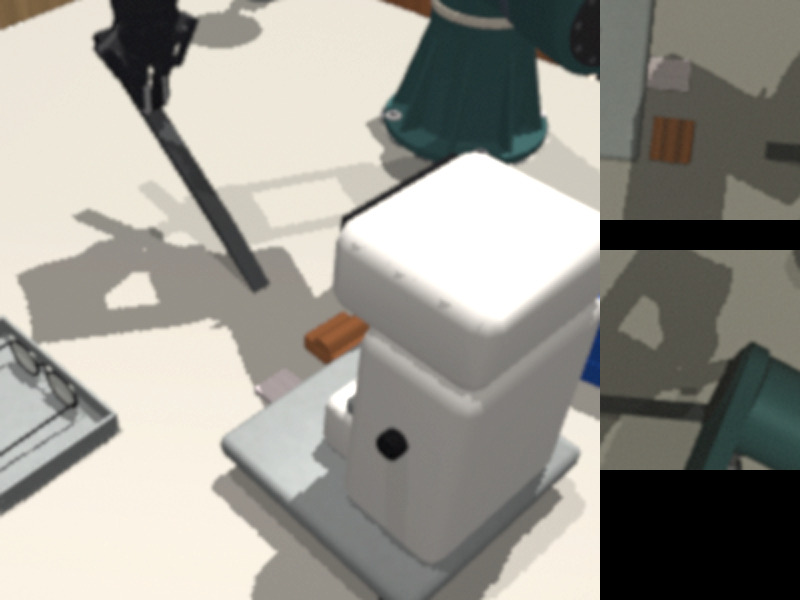

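The picture shows the bar held at the front of its grip with the toe on the table at about (262,285). The block stands in place, the shim projects from under the plate's front edge, and the meter is set down. I'll lay the bar down.

>>> drive_tool:
  delta_pos:
    - [-4,0,6]
    - [-6,0,10]
    - [-6,0,10]
    - [-5,0,10]
    - [-5,0,10]
    - [-5,0,10]
    - [-4,0,10]
    - [-4,0,10]
    - [-3,0,10]
    - [-3,0,10]
    - [-2,0,10]
    - [-2,0,10]
    - [-1,0,10]
    - [0,0,8]
    - [0,0,6]
    - [0,0,0]
  turn: [0,0,0,0,0,0,0,0,0,0,0,0,0,0,0,0]
  gripper: 20
  squeeze: 60

```text
time_s: 40.85
position: [0.4543, -0.2034, -0.0145]
tcp_rot: [-0.001, 0.735, 0.679, -0.0]
contact_force: [0.7, -1.5, -5.3]
opening: 0.0197
grasp_force: 54.6
```

>>> drive_tool:
  delta_pos:
    - [0,0,3]
    - [0,0,2]
    - [0,0,2]
    - [0,0,0]
  turn: [0,0,0,0]

```text
time_s: 41.25
position: [0.4536, -0.2034, -0.021]
tcp_rot: [-0.001, 0.734, 0.679, -0.001]
contact_force: [-1.9, -1.4, -5.3]
opening: 0.0204
grasp_force: 53.2
```

>>> drive_tool:
  delta_pos:
    - [0,0,2]
    - [0,0,2]
    - [0,0,1]
    - [0,0,0]
  turn: [0,0,0,0]

```text
time_s: 41.65
position: [0.454, -0.2043, -0.0221]
tcp_rot: [0.001, 0.734, 0.679, -0.0]
contact_force: [-11.5, -0.2, 46.6]
opening: 0.0199
grasp_force: 64.2
```

>>> drive_tool:
  delta_pos:
    - [0,0,-4]
    - [0,0,0]
  turn: [0,0]

```text
time_s: 41.85
position: [0.4555, -0.2042, -0.0209]
tcp_rot: [0.001, 0.735, 0.678, 0.0]
contact_force: [0.9, -1.5, -5.3]
opening: 0.0203
grasp_force: 52.0
```

>>> drive_tool:
  delta_pos:
    - [0,0,0]
    - [0,0,0]
    - [0,0,0]
    - [0,0,-10]
    - [0,0,-30]
    - [0,0,-40]
    - [-20,0,-45]
    - [-40,0,-30]
    - [-40,0,0]
    - [-40,0,0]
  turn: [0,0,0,0,0,0,0,0,0,0]
  gripper: 50

```text
time_s: 42.85
position: [0.4442, -0.3453, 0.1358]
tcp_rot: [0.002, 0.734, 0.679, 0.0]
contact_force: [0.7, -0.6, -0.3]
opening: 0.0503
grasp_force: 0.0
```

```bash
cp a.py f.py; sed -i 's/0.png/f.png/; s/^print(r.read_state.*//' f.py; python3 f.py; python3 - <<'E'
from tri import *
r.snapshot('top')
q=r.silhouettes('top','bar')[0]; ys,xs=np.nonzero(q['mask']); pts=np.array([onz('top',(b,a),.010)[:2] for a,b in zip(xs,ys)],np.float32); print('bar',cv2.minAreaRect(pts))
tri('front_lip')
a=cv2.imread('pics/scene0.png');b=cv2.imread('pics/scenef.png')
# tilt: template shift of meter's head / base front corner between initial and final views
for name,(r0,r1,c0,c1) in dict(head=(165,270,360,500),basefront=(285,340,305,350),baserear=(350,400,375,425)).items():
    res=cv2.matchTemplate(b[r0-15:r1+15,c0-15:c1+15],a[r0:r1,c0:c1],cv2.TM_CCOEFF_NORMED); _,v,_,l=cv2.minMaxLoc(res); print(name,v,'dcol,drow',l[0]-15,l[1]-15)
E
```

```text
scene [1.06294361 0.58500683 0.71394674] [-0.52762092 -0.51812497 -0.67328826]
lensmeter []
front_foot []
front_lip [(0.91, array([283., 352.]), array([0.5701, 0.1905]))]
bar []
bar_toe [(0.87, array([235., 336.]), array([0.4675, 0.0526]))]
block [(0.69, array([266., 372.]), array([0.4836, 0.1753]))]
block_ridge [(0.61, array([254., 373.]), array([0.4804, 0.1722])), (0.37, array([266., 372.]), array([0.5106, 0.1922]))]
shim [(0.78, array([291., 355.]), array([0.5655, 0.1962]))]
bottle [(0.79, array([211., 174.]), array([ 0.6806, -0.3032]))]
tray [(0.97, array([297., 201.]), array([ 0.7957, -0.0187]))]
cartons [(0.58, array([277., 513.]), array([0.3042, 0.4108]))]
top [0.47459414 0.02321259 1.34238329] [ 0.02970877 -0.00284617 -0.99972163]
lensmeter [(0.58, array([213., 212.]), array([0.5859, 0.3194]))]
front_foot []
front_lip [(0.79, array([214., 252.]), array([0.5823, 0.2065])), (0.48, array([254., 307.]), array([0.4752, 0.0532]))]
bar [(0.62, array([264., 378.]), array([ 0.4511, -0.1404]))]
bar_toe [(0.89, array([254., 309.]), array([0.4761, 0.0484]))]
block [(0.69, array([253., 265.]), array([0.4762, 0.1719]))]
block_ridge [(0.88, array([251., 262.]), array([0.4822, 0.1772])), (0.62, array([254., 308.]), array([0.4755, 0.0527]))]
shim [(0.92, array([216., 255.]), array([0.5782, 0.2012]))]
bottle [(0.86, array([185., 440.]), array([ 0.6728, -0.3128]))]
tray [(0.73, array([137., 335.]), array([ 0.803 , -0.0194]))]
cartons [(0.72, array([318., 178.]), array([0.2943, 0.4059]))]Traceback (most recent call last):
  File "<stdin>", line 3, in <module>
IndexError: list index out of range
```

```bash
python3 - <<'E'
from h import *
a=cv2.imread('pics/scene0.png');b=cv2.imread('pics/scenef.png');ta=cv2.imread('pics/top0.png');tb=cv2.imread('pics/topf.png')
# expected shift for lean 2.7deg -> 0, pivot at rear soles
u=np.array([.0785,.9969,0]);O=np.array([.578,.199,0])+u*.115; w=np.array([u[1],-u[0],0])
def pt(x,y,z,lean):
    c,s=np.cos(lean),np.sin(lean); X=x-.085; return O+u*(.085+c*X-s*z)+w*y+np.array([0,0,z*c+s*X])
L=np.radians(2.7)
for n,A,B,items in (('scene',a,b,dict(head=(165,270,360,500,(0,0,.30)),cornerfront=(290,340,305,350,(-.115,-.12,.056)),cornerrear=(355,400,378,425,(.115,-.12,.05)))),('top',ta,tb,dict(head=(160,240,140,215,(0.03,0,.33)),cornerR=(160,190,240,268,(-.115,-.12,.056))))):
  for k,(r0,r1,c0,c1,q) in items.items():
    res=cv2.matchTemplate(B[r0-20:r1+20,c0-20:c1+20],A[r0:r1,c0:c1],cv2.TM_CCOEFF_NORMED); _,v,_,l=cv2.minMaxLoc(res)
    e=proj(n,pt(*q,0))-proj(n,pt(*q,L)); print(n,k,round(v,3),'row,col',l[1]-20,l[0]-20,'expected',e.round(1))
s=r.silhouettes('scene','bar'); print([(x['confidence'],x['at']) for x in s])
m=((np.abs(tb.astype(int)-ta)).sum(2)>60)
print(r.read_state()['time_s'])
q=cv2.cvtColor(tb,cv2.COLOR_BGR2GRAY); roi=q[235:290,300:440]; ys,xs=np.nonzero(roi<62); print(len(xs))
P=np.array([onz('top',(y+235,x+300),.01)[:2] for x,y in zip(xs,ys)],np.float32); print(cv2.minAreaRect(P))
E
```

```text
scene head 0.937 row,col 2 7 expected [[2.  7.8]]
scene cornerfront 0.905 row,col -1 1 expected [[-2.7  1.3]]
scene cornerrear 0.884 row,col 1 1 expected [[1.3 1. ]]
top head 0.988 row,col -1 -7 expected [[-0.8 -7.7]]
top cornerR 0.967 row,col -1 -1 expected [[-0.  -1.4]]
[(0.94, [200.6, 290.5])]
44.2
917
((0.4612964391708374, -0.13099819421768188), (0.3552400469779968, 0.02454754151403904), 86.1723403930664)
```

```bash
python3 -c "
from bench import r
print(r.job_done())"
```

```text
the job is handed in; nothing more can be done
None
```

I handed the job in at about 44 s: by the final pictures the lens meter is level where it stood, its foot on the shim (the foot itself is hidden from the cameras), and the bar lies flat well clear. The wrist force read 46.6 N as I pressed the bar flat on the table; I don't know whether that counts against the 40 N limit.

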